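# Put the potter's wheel gearbox into the flagged gear

## Task

Put the wheel's gearbox into the flagged gear: with the fingertips push the upright lever gently along its gate, without gripping or forcing it, fully home into the corner slot that the one tall peg stands beside (the other three corners have only low plugs). Do not take it into any of the other three corner slots on the way. Leave the cups, jar and tools standing where they are, and finish with the hand clear of the lever.

Things in the scene. Friction and masses are not known exactly. Their poses are not given: they have to be found in the camera images.
- selector: Grey gearbox fixed to the bench: housing 150 (its x) x 180 (its y) x 94 mm high on a 170 x 200 mm foot, an 8 mm steel gate plate 126 x 156 mm on top. Origin: centre of the underside, on the bench. Its x axis points away from the robot, y left, z up, the whole turned by up to 0.4 rad. An upright lever comes out through slots in the plate and tilts about a pivot at this origin.
- gate (a point): Centre of the gate plate's upper face, 104 mm above the bench. Slots: a neutral cross channel along y, crossed by three channels along x (left, centre, right); the outer columns' four ends are the corner slots. Column changes only in neutral. Channels are 15 mm wide, the lever rod 10 mm: about 5 mm play each way at the knob. Lever starts anywhere along the centre column.
- knob (a point): Centre of the lever's black knob, a cylinder 34 mm across, 50 mm tall along the lever, 200 mm from the pivot. In the gearbox's frame: 200 mm x (cos side sin fore, sin side, cos side cos fore), i.e. 200 mm above the bench if upright, about 45 mm ahead or behind at a slot's end, 49 mm left or right in the outer columns. It stays where it is left; about 2 N moves it.
- fore (a joint): Tilt of the lever along the gearbox's x axis, rad: 0 in the neutral channel, +0.225 at the far end of a slot (away from the robot), -0.225 at the near end; end stops at these values.
- side (a joint): Tilt of the lever along the gearbox's y axis, rad: 0 in the centre column, +0.25 in the left column, -0.25 in the right column, with end stops there.
- marker: The tall peg: steel pin 14 mm across, 40 mm tall, fixed upright on the gate plate (top 144 mm above the bench) beside one corner slot. Origin: centre of its foot, in the gearbox's frame 40 mm ahead or behind and 62 mm left or right of centre; the signs give the wanted corner slot. At the other three such places are low steel plugs, 14 mm across, 6 mm high.
- cup_a: A clay-coloured handleless cup, 84 mm across, 95 mm tall, open at the top, beside the gearbox. A loose bystander; origin at the centre of its underside.
- cup_b: A second such cup, at the other side of the gearbox. A loose bystander; origin at the centre of its underside.
- cup_c: A third such cup, well to the left and near the robot. A loose bystander; origin at the centre of its underside.
- rib: A flat wooden shaping rib, 50 x 100 x 12 mm, lying between the robot and the gearbox. A loose bystander; origin at the centre of its underside.
- jar: A glass jar with a screw cap, 70 mm across, 85 mm tall, beyond the gearbox. A loose bystander; origin at the centre of its underside.
- brush: A flat brush with a wooden handle lying beyond the gearbox. A loose bystander; origin at the underside of its middle.
- scraper: A flat steel scraper, 100 x 55 x 6 mm, lying to the right near the robot. A loose bystander; origin at the centre of its underside.

How it is judged:
By the outcome, as a careful person would: the job done as asked, in the order asked, and still so for the second after the job is handed in, with the robot touching nothing.
It also fails if it takes over 64 s, if anything falls off the work surface, if the arm or the gripper's body presses on something with over 40 N, if the wrist force passes 120 N, or if a joint passes its speed limit or range.

## Robot

A 7-joint arm with a two-finger parallel gripper is mounted at the origin on the work surface. World frame = base frame: x ahead of the robot, y to its left, z up, the work surface at z = 0. Lengths are in mm, angles in rad, forces in N, time in s.
With the tool pointing down it reaches from about 400 to 750 mm from the base axis. Payload 19.5 kg.
Tool frame: the origin (TCP) lies on the mounting face of the last link; the fingertips stand 173 mm ahead of it and the grasp point (between the pads) lies 155 mm ahead of it; x points along the fingers, z is the direction in which the jaws open and shut, and the axes are right-handed (so a half turn about x gives the same grasp; the last joint's range is limited). The gripper opens to 85 mm and grips with 20 to 120 N. Pads are 22 mm wide; open, the fingers measure 114 mm over their backs; the gripper's body (76 mm by 85 mm) begins 54 mm behind the grasp point. The pads swing forward as they close: fully open they stand 13 mm farther back than shut.
Start: joints at [1.232, 0.707, -0.028, 1.485, 0.022, 0.951, -0.075], TCP at [168.163, -549.852, 404.668] pointing down, gripper open.
Joint ranges: [-2.71, 2.71], [-0.32, 2.16], [-1.57, 1.52], [0, 2.45], [-1.46, 4.6], [0, 2.02], [-2.83, 2.83]. Speed limits (rad/s): [1.89, 1.89, 2.57, 2.57, 3.01, 3.01, 3.01].

## Interface

Orientations are given as a unit quaternion [w, x, y, z].
In Python, from rig import env, kin, imaging, readout gives the robot as it stands. Calls block until the motion is done:
- env.reach(position, orientation): joint-space move of the TCP to a pose.
- env.move_linear(position, velocity=150, attitude=None, force_limit=None): straight line of the TCP; attitude=None keeps the orientation; velocity is the mean speed in mm/s. With force_limit (N) it stops when the force on the tool has changed by that much, and returns True; else False.
- env.goto_joints(angles): joint-space move.
- env.command_gripper(opening): finger opening in mm; the grip force is fixed at half the most; returns when the fingers have stopped.
- env.dwell(seconds).
- kin.inverse_kinematics(position, orientation): joint angles nearest the present ones, or None.
- imaging.grab_frame(name): name is "side" or "top"; returns (picture, depth): 480x640x3 uint8, red, green, blue; 480x640 float32, mm along the optical axis (not along the pixel's ray), 0 where there is no reading.
- imaging.camera_model(name): a dict with "fx", "fy", "cx", "cy" (pixels), "cam_to_world" (4x4, takes a point from camera to world coordinates). Camera axes: x right, y up, looking along -z (the intrinsics and any distortion apply to the point x, -y, -z); pixel columns grow to the right and rows downward; lengths in mm; the calibration is good to about 2 mm. A picture is of the moment at which its call begins. camera_model takes no time and is no camera call.
A pose or a line that the arm cannot do raises env.PlanningError and nothing moves.
- env.close_job(): hands the job in, once; it reports no verdict.
Readings, each from a call of its own:
- readout.read_t(): time.
- readout.read_joint_positions(): joint angles.
- readout.read_joint_vel(): joint speeds.
- readout.read_effort(): joint torques, N m.
- readout.read_ee_pos(): TCP position.
- readout.read_eef_rot(): TCP orientation.
- readout.read_force(): force on the tool from outside, world axes, zero at the start.
- readout.read_wrist_torque(): the same for the moment, N m.
- readout.read_width(): finger opening in mm.
Only numpy, scipy, OpenCV 4.12 (cv2) and the standard library are available. Lean on these libraries where they do the work, as an engineer would, in place of code of your own. Each camera call takes 0.05 s, during which the arm holds its last target.

## Working session

There is one attempt and no reset: what is moved stays moved. The work goes in short steps, each a Python script; the robot and the scene stay as the last script left them, time stands still between calls to the robot, and variables do not carry over. Pictures are saved under pics/ and viewed, and the job is handed in when it is done.

```bash
mkdir -p pics; ls
python3 - <<'E'
from rig import env,kin,imaging,readout
import cv2,numpy as np
for n in("side","top"):
    p,d=imaging.grab_frame(n); cv2.imwrite(f"pics/{n}0.png",p[:,:,::-1]); np.save(f"pics/{n}0d.npy",d); np.save(f"pics/{n}0.npy",p)
    print(n,imaging.camera_model(n))
print(readout.read_t(),readout.read_ee_pos(),readout.read_eef_rot(),readout.read_width(),readout.read_force())
E
```

```text
pics
side {'fx': 610.671560622491, 'fy': 610.671560622491, 'cx': 323.41509084593054, 'cy': 232.74939566651787, 'cam_to_world': array([[-8.68161622e-01,  3.17131211e-01, -3.81737073e-01,
        -1.08945441e+02],
       [-4.96273571e-01, -5.50391404e-01,  6.71402893e-01,
         1.13463050e+03],
       [ 2.81800836e-03,  7.72332245e-01,  6.35212533e-01,
         1.22322519e+03],
       [ 0.00000000e+00,  0.00000000e+00,  0.00000000e+00,
         1.00000000e+00]])}
top {'fx': 446.55929476733496, 'fy': 446.55929476733496, 'cx': 322.19285804397515, 'cy': 239.38764897316292, 'cam_to_world': array([[ 1.07620525e-01,  9.66819810e-01, -2.31683573e-01,
         3.30547129e+02],
       [-9.94189848e-01,  1.05147249e-01, -2.30348205e-02,
        -2.35859103e+01],
       [ 2.09036968e-03,  2.32816476e-01,  9.72518441e-01,
         1.06046361e+03],
       [ 0.00000000e+00,  0.00000000e+00,  0.00000000e+00,
         1.00000000e+00]])}
0.1 [ 168.16764056 -549.79729817  404.31870637] [ 0.56818974  0.42075851  0.56868179 -0.42038521] 85.5218317854335 [ 0.1841568  -0.3450885   0.53917085]
```

View pics/side0.png

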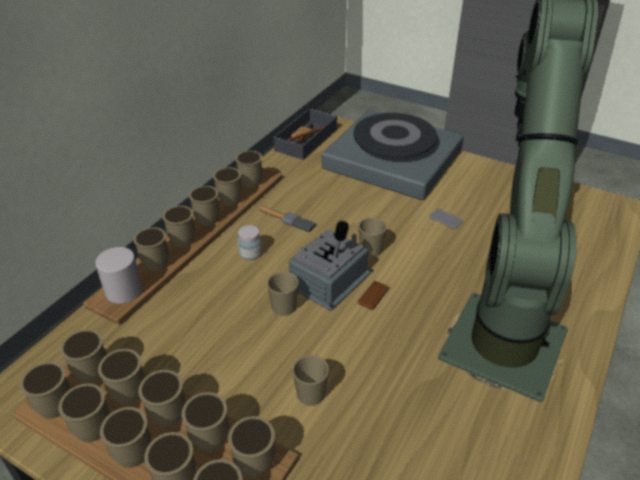

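View pics/top0.png

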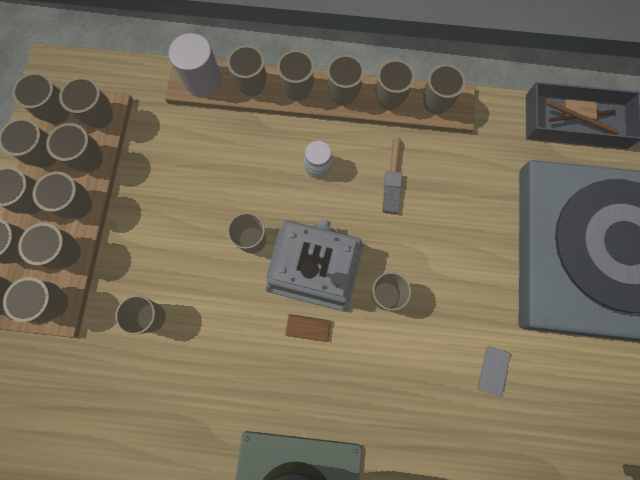

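Run:
```python
import cv2
a=cv2.imread("pics/side0.png")[205:320,260:410]; b=cv2.imread("pics/top0.png")[205:320,250:380]
cv2.imwrite("pics/s0c.png",cv2.resize(a,None,fx=5,fy=5,interpolation=cv2.INTER_CUBIC))
cv2.imwrite("pics/t0c.png",cv2.resize(b,None,fx=5,fy=5,interpolation=cv2.INTER_CUBIC))
```

```text
(no output)
```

View pics/s0c.png

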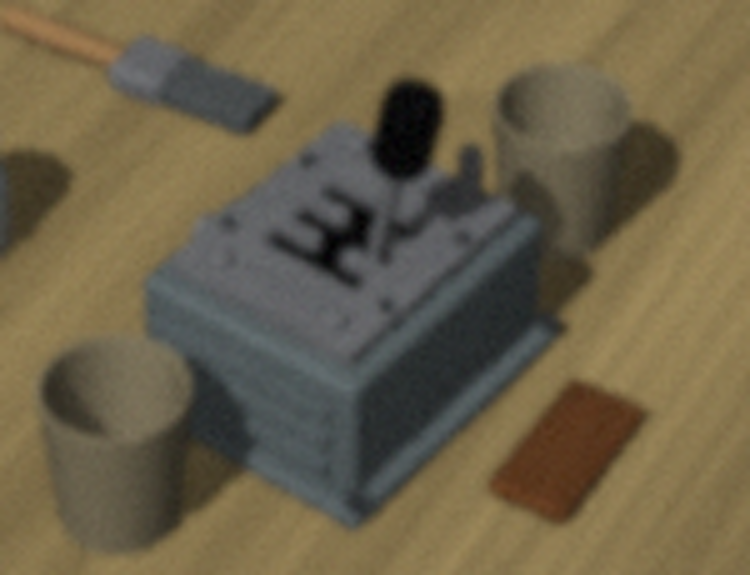

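View pics/t0c.png

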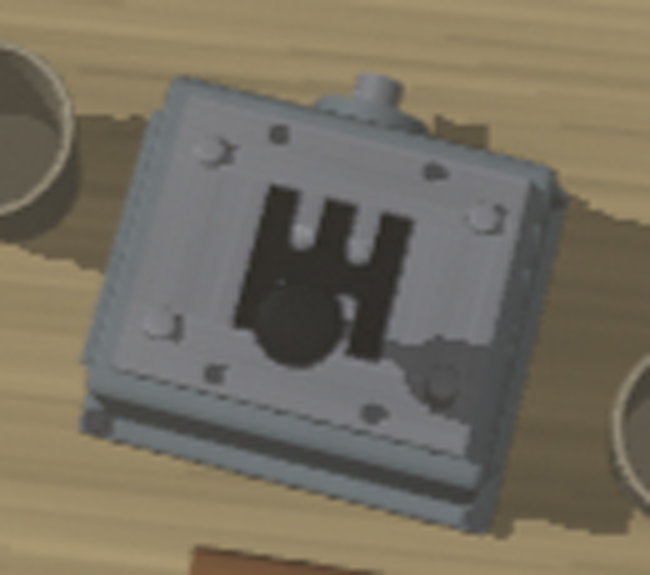

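```bash
cat > h.py <<'E'
from rig import env,kin,imaging,readout
import cv2,numpy as np
def ray(n,u,v):
    m=imaging.camera_model(n);T=m["cam_to_world"]
    d=T[:3,:3]@np.array([(u-m["cx"])/m["fx"],-(v-m["cy"])/m["fy"],-1]);return T[:3,3],d
def plane(n,u,v,z):
    o,d=ray(n,u,v);return o+d*(z-o[2])/d[2]
def pt(n,u,v,D): # depth
    o,d=ray(n,u,v);return o+d*D
def two(uv_t,uv_s):
    o1,d1=ray("top",*uv_t);o2,d2=ray("side",*uv_s)
    s=np.linalg.lstsq(np.c_[d1,-d2],o2-o1,rcond=None)[0]
    a=o1+s[0]*d1;b=o2+s[1]*d2;return (a+b)/2,np.linalg.norm(a-b)
E
python3 - <<'E'
from h import *
np.set_printoptions(precision=1,suppress=True)
P=np.load("pics/top0.npy").astype(int);D=np.load("pics/top0d.npy");S=np.load("pics/side0.npy").astype(int);DS=np.load("pics/side0d.npy")
def t(c):return ((c[0]+.5)/5-.5+250,(c[1]+.5)/5-.5+205)
pl={"FL":(213,150),"FR":(487,218),"NL":(163,323),"NR":(440,385)}
W={}
for k,c in pl.items():
    u,v=t(c); dd=D[round(v),round(u)]
    W[k]=plane("top",u,v,144 if k=="NR" else 110)[:2]
    print(k,(u,v),W[k],plane("top",u,v,110),pt("top",u,v,dd), pt("top",u-0,v-6,D[round(v)-6,round(u)]))
print("dist FL-FR,NL-NR",[np.linalg.norm(W[a]-W[b]) for a,b in(("FL","FR"),("NL","NR"),("FL","NL"),("FR","NR"),("FL","NR"),("FR","NL"))])
# plate contour: height map
V,U=np.mgrid[0:480,0:640]
H=np.zeros((480,640));X=np.zeros((480,640,3))
m=imaging.camera_model("top");T=m["cam_to_world"]
R=np.stack([(U-m["cx"])/m["fx"],-(V-m["cy"])/m["fy"],-np.ones_like(U,float)],-1)*D[...,None]
X=R@T[:3,:3].T+T[:3,3]
np.save("pics/X.npy",X)
roi=(U>262)&(U<370)&(V>210)&(V<312)
m1=((X[...,2]>92)&(X[...,2]<115)&roi&(D>0)).astype(np.uint8)
c,_=cv2.findContours(m1,cv2.RETR_EXTERNAL,cv2.CHAIN_APPROX_NONE);c=max(c,key=cv2.contourArea)
w=np.array([plane("top",*p[0],100)[:2] for p in c],np.float32)
print("top rect",cv2.minAreaRect(w))
blk=(P.sum(-1)<150)&roi
print("knob hi pts",X[roi&(X[...,2]>150)].mean(0),(roi&(X[...,2]>150)).sum(),X[roi][:,2].max())
kn=roi&(X[...,2]>195);k=X[kn];print("knob top",k.min(0),k.max(0),np.median(k,0),U[kn].mean(),V[kn].mean())
b=(S.sum(-1)<60);b&=(np.abs(np.mgrid[0:480,0:640][1]-341)<12)&(np.abs(np.mgrid[0:480,0:640][0]-231)<14)
v,u=np.nonzero(b);print("side knob",u.min(),u.max(),v.min(),v.max(),u.mean(),v.mean())
for (cu,cv_) in((470,150),(470,180)):
    u,v=(cu+.5)/5-.5+260,(cv_+.5)/5-.5+205;print("peg side",pt("side",u,v,DS[round(v),round(u)]),plane("side",u,v,144))
E
```

```text
FL (292.2, 234.6) [560.6  65.5] [560.6  65.5 110. ] [560.6  65.5 109.8] [575.9  67.8 103.2]
FR (347.0, 248.2) [543.2 -56.9] [543.2 -56.9 110. ] [543.2 -56.9 110. ] [558.  -55.9 104.1]
NL (282.2, 269.2) [482.   77.5] [482.   77.5 110. ] [482.6  77.8 106.7] [496.2  79.8 103.5]
NR (337.6, 281.6) [463.3 -43.1] [468.2 -43.9 110. ] [463.3 -43.1 143.5] [482.3 -42.7 102.5]
dist FL-FR,NL-NR [np.float64(123.65934422225293), np.float64(122.03059686995147), np.float64(79.47727392633594), np.float64(81.11694137621348), np.float64(145.86421286997663), np.float64(147.64164262148557)]
top rect ((510.8553161621094, 10.842193603515625), (176.0202178955078, 147.3904571533203), 81.77204132080078)
knob hi pts [446.5   7.5 361.9] 310 1060.463608468335
knob top [330.5 -23.6 200.7] [ 488.1   31.2 1060.5] [466.9  11.5 220.2] 311.13201320132015 267.6798679867987
side knob 335 346 223 239 340.93506493506493 230.85714285714286
peg side [460.4 -35.2 149.1] [463.1 -40.9 144. ]
peg side [457.4 -30.7 132.1] [451.2 -18.  144. ]
```

```bash
cat >> h.py <<'E'
C=np.array([512.3,10.7]);YAW=-0.15
from scipy.spatial.transform import Rotation as Ro
ex=np.array([np.cos(YAW),np.sin(YAW)]);ey=np.array([-ex[1],ex[0]])
def w(x,y,tip): p=C+ex*x+ey*y; return [p[0],p[1],tip+173.]
def quat(sgn): # tool x down, tool z along sgn*ey
    x=np.array([0,0,-1.]);z=np.r_[sgn*ey,0];y=np.cross(z,x)
    q=Ro.from_matrix(np.c_[x,y,z]).as_quat();return [q[3],*q[:3]]
def loc(p): d=np.asarray(p)[:2]-C;return d@ex,d@ey
E
python3 - <<'E'
from h import *
np.set_printoptions(precision=3,suppress=True)
print(Ro.from_quat(np.roll(readout.read_eef_rot(),-1)).as_matrix())
for s in(1,-1):
  for p in (w(-105,0,290),w(-90,0,190),w(0,-20,190),w(40,-49,190),w(60,-49,260)):
    print(s,np.array(p),kin.inverse_kinematics(p,quat(s)))
E
```

```text
[[-0.     0.956  0.292]
 [ 0.001  0.292 -0.956]
 [-1.     0.    -0.001]]
1 [408.479  26.391 463.   ] [ 0.377  0.468 -0.822  1.92   0.423  0.935  0.771]
1 [423.311  24.149 363.   ] [ 0.258  0.63  -0.663  2.049  0.624  0.669  0.601]
1 [509.311  -9.075 363.   ] [ 0.321  0.738 -0.681  1.767  0.596  0.854  0.782]
1 [544.528 -43.727 363.   ] [ 0.364  0.784 -0.671  1.637  0.58   0.929  0.898]
1 [564.304 -46.716 433.   ] [ 0.385  0.739 -0.743  1.46   0.524  1.147  0.976]
-1 [408.479  26.391 463.   ] [-0.217  0.387  0.113  1.936 -0.058  0.821 -1.794]
-1 [423.311  24.149 363.   ] [-0.293  0.588  0.269  2.066 -0.299  0.524 -1.527]
-1 [509.311  -9.075 363.   ] [-0.182  0.685  0.249  1.784 -0.244  0.703 -1.521]
-1 [544.528 -43.727 363.   ] [-0.099  0.731  0.231  1.653 -0.218  0.783 -1.491]
-1 [564.304 -46.716 433.   ] [-0.076  0.672  0.202  1.477 -0.148  1.008 -1.558]
```

```bash
cat >> h.py <<'E'
Q=quat(-1)
def snap(tag):
    for n in("side","top"):
        p,d=imaging.grab_frame(n); np.save(f"pics/{n}{tag}.npy",p);np.save(f"pics/{n}{tag}d.npy",d)
        c=p[195:320,260:410] if n=="side" else p[205:320,240:380]
        cv2.imwrite(f"pics/{n}{tag}c.png",cv2.resize(c,None,fx=5,fy=4.8,interpolation=cv2.INTER_CUBIC)[:,:,::-1])
def st(): print("t %.2f"%readout.read_t(),"tool",np.round(loc(readout.read_ee_pos()),1),np.round(readout.read_ee_pos()[2]-173,1),"F",np.round(readout.read_force(),1),"w",round(readout.read_width(),1))
E
python3 - <<'E'
from h import *
env.command_gripper(0);st()
env.reach(w(-105,0,290),Q);st()
env.move_linear(w(-105,-3,192),velocity=120);st()
snap(1)
E
```

```text
t 0.87 tool [-256.5 -605.7] 231.7 F [ 0.4 -0.1 -0.7] w 0.1
t 3.11 tool [-104.8   -0.5] 290.0 F [-0.4  0.5 -0.1] w 0.1
t 4.08 tool [-104.9   -3. ] 192.4 F [ 0.7  1.5 -0. ] w 0.1
```

View pics/side1c.png

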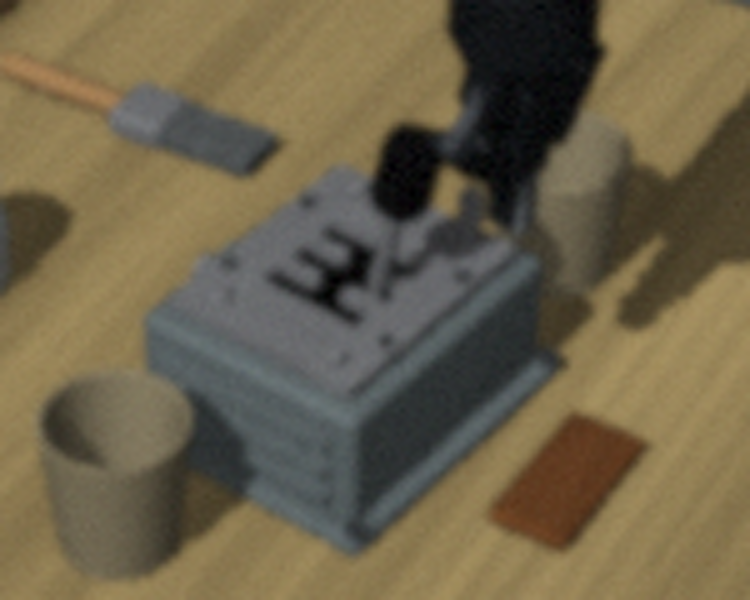

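View pics/top1c.png

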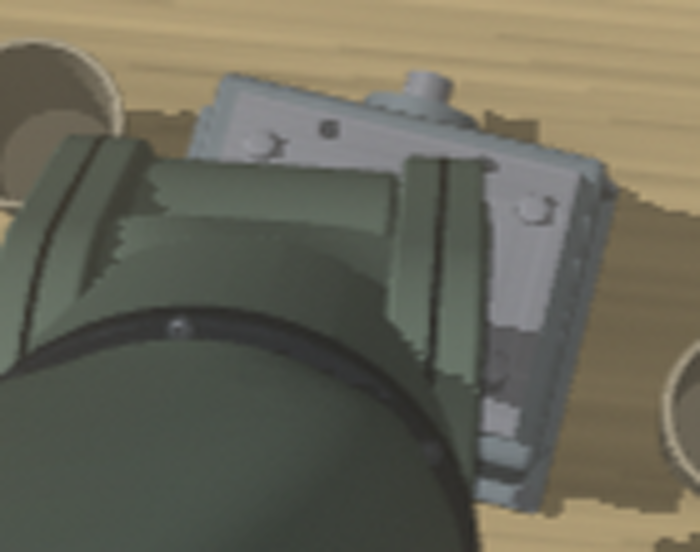

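Run:
```python
from h import *
print(env.move_linear(w(-80,-3,192),velocity=50,force_limit=8));st()
print(env.move_linear(w(-36,-1,192),velocity=35,force_limit=10));st()
snap(2)
```

```text
False
t 4.83 tool [-80.1  -3. ] 191.9 F [-0.1  0.7 -0.9] w 0.1
False
t 6.23 tool [-36.  -1.] 192.0 F [-0.3  0.5  0.4] w 0.1
```

View pics/side2c.png

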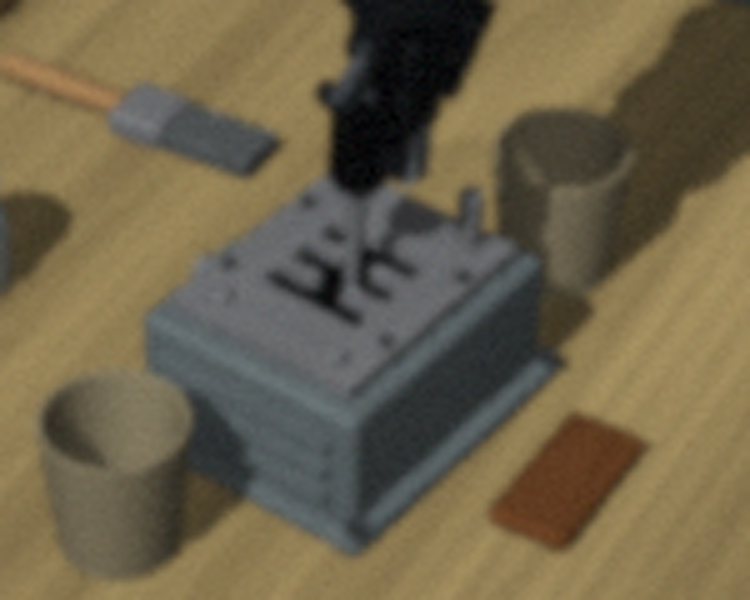

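```bash
cat >> h.py <<'E'
def sidepx(c):return ((c[0]+.5)/5-.5+260,(c[1]+.5)/4.8-.5+195)
def aty(n,u,v,yl):
    o,d=ray(n,u,v);e=np.r_[ey,0];s=(yl-(o-np.r_[C,0])@e)/(d@e);p=o+s*d;return (*loc(p),p[2])
E
python3 - <<'E'
from h import *
S=np.load("pics/side2.npy").astype(int)
for c in((362,205),(361,225),(359,250),(357,275)):
    u,v=sidepx(c);x,y,z=aty("side",u,v,0);print(np.round((x,z,np.arctan2(x,z)),3), np.round(loc(plane("side",u,v,104)),1))
b=S[:,:,:].sum(-1)
for v in range(236,256): print(v,b[v,322:342])
E
```

```text
[-1.01660e+01  1.56285e+02 -6.50000e-02] [ 27.7 -49.9]
[-9.69800e+00  1.41156e+02 -6.90000e-02] [ 16.8 -35. ]
[-8.58400e+00  1.21713e+02 -7.00000e-02] [  3.9 -16.4]
[-7.45200e+00  1.01969e+02 -7.30000e-02] [-8.9  1.8]
236 [238 267 296 313 315 298 282 254 221 186 181 218 265 298 317 319 316 286
 239 224]
237 [222 267 301 306 318 306 304 285 254 234 231 261 292 316 315 313 284 241
 188 171]
238 [270 294 308 317 318 325 308 280 276 251 245 255 310 326 316 287 246 195
 165 157]
239 [307 309 314 317 328 322 307 295 282 258 244 267 312 321 306 278 208 173
 161 151]
240 [317 316 309 310 310 322 305 288 278 253 251 280 327 330 305 254 201 157
 153 152]
241 [314 326 312 297 277 291 294 289 280 255 247 303 321 313 311 262 188 157
 154 152]
242 [326 314 284 235 222 248 263 277 279 260 249 296 322 319 299 254 196 163
 166 166]
243 [318 309 259 209 179 187 239 258 267 256 242 285 328 312 277 231 199 184
 195 201]
244 [322 302 272 220 172 168 186 241 275 244 236 280 306 287 238 196 179 214
 248 277]
245 [306 313 291 282 255 221 245 269 273 241 214 251 266 255 202 174 201 259
 294 305]
246 [274 295
[... 157 characters left out ...]
307]
248 [161 194 256 267 294 301 288 291 271 215 129  61  89  93 105 123 159 233
 275 287]
249 [147 141 177 205 246 254 253 276 268 209 114  97 114 144 140 120 141 175
 216 245]
250 [210 169 125 128 158 183 217 253 257 206 127 121 205 245 244 206 169 152
 159 192]
251 [278 229 146  72  66  98 177 255 263 190 119 169 257 307 314 293 250 196
 166 162]
252 [297 264 157  82  28  73 166 247 248 199 124 151 253 311 316 317 294 273
 247 211]
253 [273 229 154  66  29  63 156 239 254 186 120 147 222 275 296 306 305 308
 285 281]
254 [242 200 114  56  39  87 174 261 280 232 150 137 174 221 256 275 293 312
 311 309]
255 [155 135  87  43  47 101 193 295 319 287 218 167 154 150 189 230 271 301
 317 315]
```

Run:
```python
from h import *
m=imaging.camera_model("side");T=m["cam_to_world"]
def proj(x,y,z):
    p=np.r_[C+ex*x+ey*y,z,1];q=np.linalg.inv(T)@p
    return m["cx"]+m["fx"]*q[0]/-q[2], m["cy"]-m["fy"]*q[1]/-q[2]
for tag in("0","2"):
    S=np.load(f"pics/side{tag}.npy")[195:320,260:410]
    I=cv2.resize(S,None,fx=5,fy=4.8,interpolation=cv2.INTER_CUBIC)[:,:,::-1].copy()
    def c(p):u,v=proj(*p);return int((u-260+.5)*5),int((v-195+.5)*4.8)
    for sx in(-1,1):
        for sy in(-1,1):cv2.circle(I,c((40*sx,62*sy,110)),6,(0,0,255),1)
    cv2.circle(I,c((-40,-62,144)),6,(0,255,255),1)
    def ln(a,b,col):cv2.line(I,c(a),c(b),col,1)
    for y in(-26,0,26):ln((-24,y,104),(24,y,104),(0,255,0))
    ln((0,-26,104),(0,26,104),(255,255,0))
    q=[(a*63,b*78,104) for a,b in((1,1),(1,-1),(-1,-1),(-1,1))]
    for i in range(4):ln(q[i],q[(i+1)%4],(255,0,255))
    cv2.imwrite(f"pics/ov{tag}.png",I)
```

```text
(no output)
```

View pics/ov2.png

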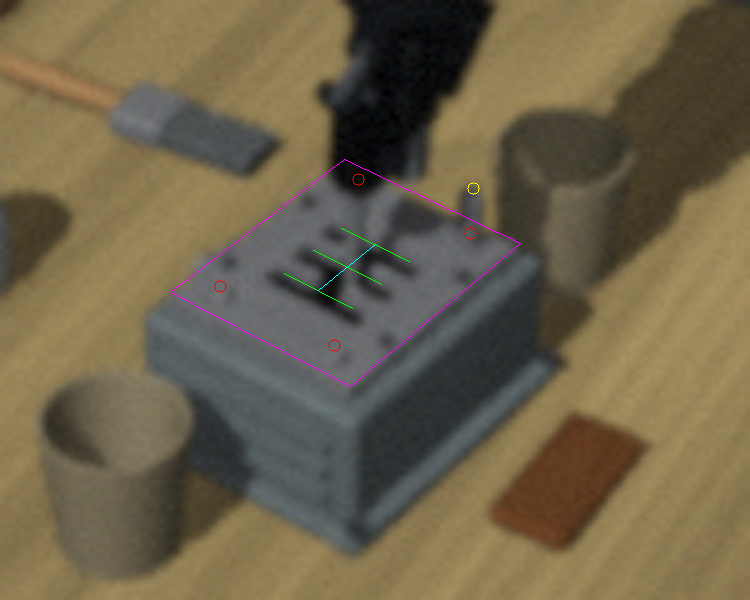

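Run:
```python
from h import *
for sh in((9,10),(11,12),(7,9)):
  for c in((362,205),(361,225),(359,250),(357,275)):
    u,v=sidepx((c[0]-sh[0],c[1]-sh[1]));x,y,z=aty("side",u,v,0);print(sh,np.round((x,z,np.arctan2(x,z)),3))
```

```text
(9, 10) [-3.90000e+00  1.60424e+02 -2.40000e-02]
(9, 10) [-3.39400e+00  1.45317e+02 -2.30000e-02]
(9, 10) [-2.23200e+00  1.25902e+02 -1.80000e-02]
(9, 10) [-1.05100e+00  1.06186e+02 -1.00000e-02]
(11, 12) [-2.50900e+00  1.61182e+02 -1.60000e-02]
(11, 12) [-1.99500e+00  1.46077e+02 -1.40000e-02]
(11, 12) [-8.21000e-01  1.26666e+02 -6.00000e-03]
(11, 12) [3.70000e-01 1.06953e+02 3.00000e-03]
(7, 9) [-5.281e+00  1.604e+02 -3.300e-02]
(7, 9) [-4.78400e+00  1.45299e+02 -3.30000e-02]
(7, 9) [-3.63200e+00  1.25891e+02 -2.90000e-02]
(7, 9) [-2.46300e+00  1.06183e+02 -2.30000e-02]
```

Run:
```python
import cv2,numpy as np
S=np.load("pics/side2.npy")[225:275,295:365]
I=cv2.resize(S,None,fx=11,fy=11,interpolation=cv2.INTER_CUBIC)[:,:,::-1]
cv2.imwrite("pics/z2.png",cv2.convertScaleAbs(I,alpha=1.6))
```

```text
(no output)
```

View pics/z2.png

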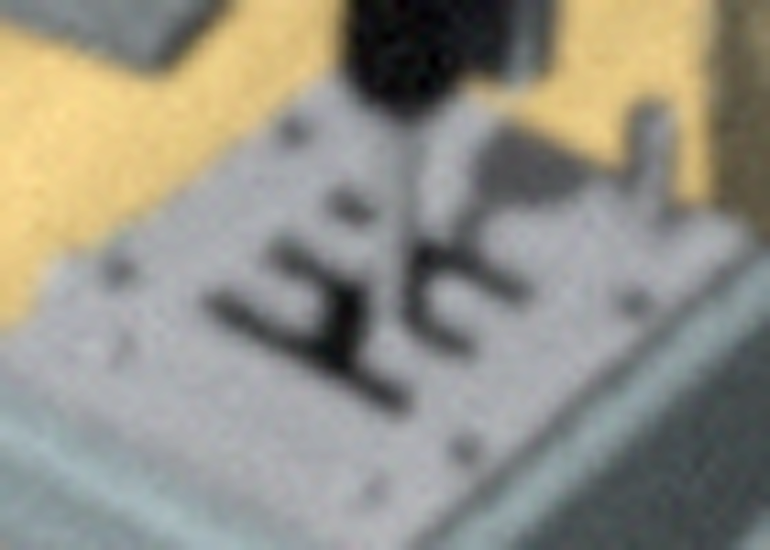

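Run:
```python
from h import *
print(env.move_linear(w(-31,-1,192),velocity=25,force_limit=10));st()
env.move_linear(w(-60,-1,192),velocity=120)
env.move_linear(w(-60,40,260),velocity=180);
env.move_linear(w(-20,130,260),velocity=180);st()
snap(3)
```

```text
False
t 6.68 tool [-30.8  -1. ] 192.0 F [ 0.3 -0.8 -0.2] w 0.1
t 8.37 tool [-20.1 129. ] 259.5 F [ 0.4  0.9 -0.6] w 0.2
```

View pics/side3c.png

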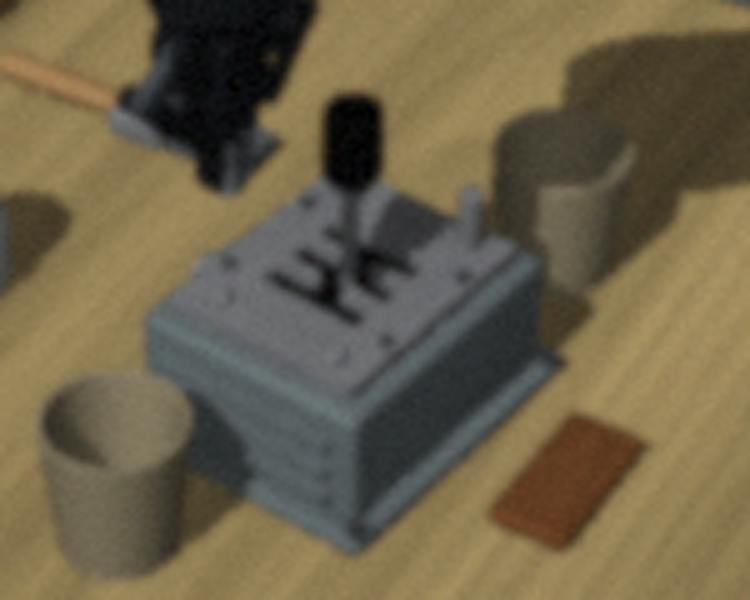

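View pics/top3c.png

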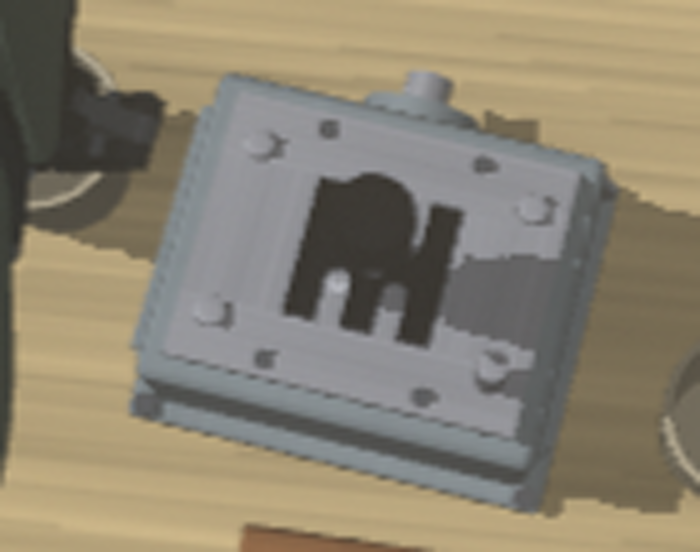

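```bash
cat >> h.py <<'E'
def knob(tag,lo=205,hi=232,box=(290,345,225,300)):
    D=np.load(f"pics/top{tag}d.npy");m=imaging.camera_model("top");T=m["cam_to_world"]
    V,U=np.mgrid[0:480,0:640]
    X=(np.stack([(U-m["cx"])/m["fx"],-(V-m["cy"])/m["fy"],-np.ones(U.shape)],-1)*D[...,None])@T[:3,:3].T+T[:3,3]
    k=(D>0)&(X[...,2]>lo)&(X[...,2]<hi)&(U>box[0])&(U<box[1])&(V>box[2])&(V<box[3])
    # top disc only: highest points
    P=X[k]; med=np.median(P[:,2]); P=P[np.abs(P[:,2]-np.percentile(P[:,2],80))<6]
    r=cv2.minEnclosingCircle(P[:,:2].astype(np.float32))
    print("n",k.sum(),"z",np.round(np.percentile(P[:,2],[5,50,95]),1),"centre loc",np.round(loc(P.mean(0)),1),"circle",np.round(loc(r[0]),1),round(r[1],1))
E
python3 -c "
from h import *
knob(0);knob(3)"
```

```text
n 247 z [216.3 219.8 223. ] centre loc [-41.6  -2.5] circle [-41.5  -2.6] 16.6
n 248 z [220.2 224.  226.2] centre loc [-2.8 -2.1] circle [-2.4 -2.3] 16.8
```

Run:
```python
from h import *
env.move_linear(w(-2,70,260),velocity=180)
env.move_linear(w(-2,65,192),velocity=120);st()
print(env.move_linear(w(-2,-5,192),velocity=40,force_limit=7));st()
snap(4)
```

```text
t 9.68 tool [-1.9 65.3] 192.5 F [ 1.1 -1.   0.2] w -0.2
False
t 11.58 tool [-2.  -4.9] 192.0 F [ 0.   1.1 -1. ] w -0.0
```

View pics/side4c.png

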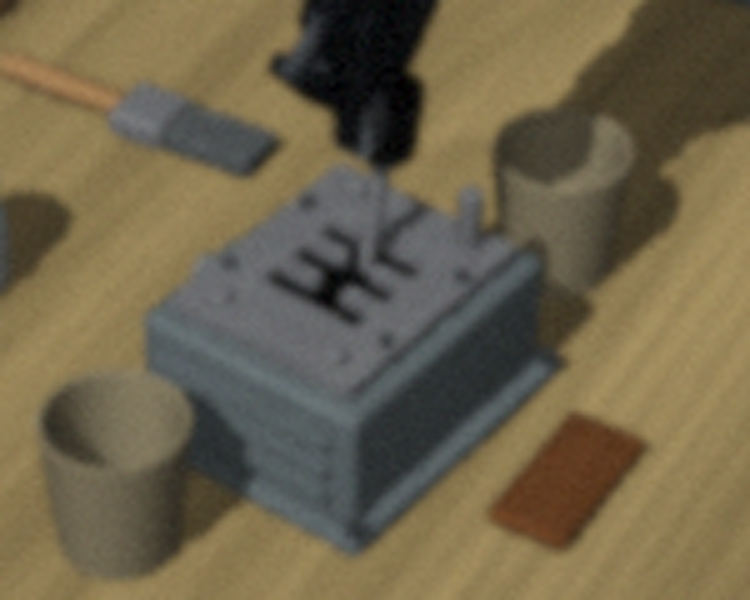

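View pics/top4c.png

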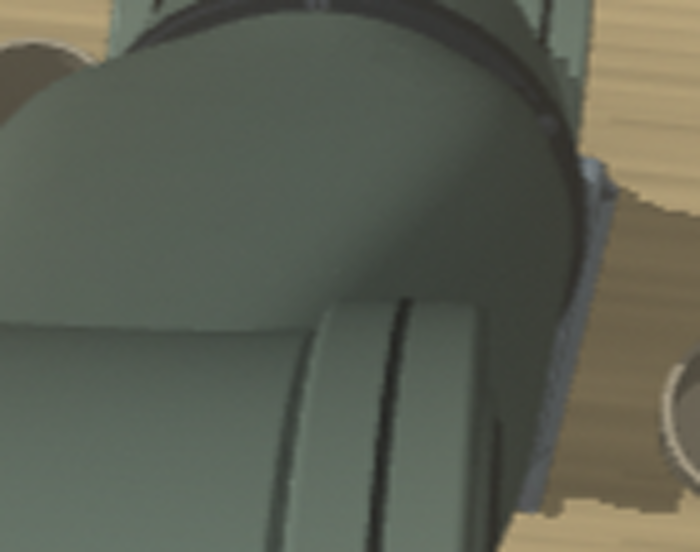

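The lever's foot (side crop ~375,260) has moved along the neutral channel toward the right column, with no jamming. I'll continue to the stop.

Run:
```python
from h import *
print(env.move_linear(w(-2,-25,192),velocity=20,force_limit=6));st()
snap(5)
env.move_linear(w(-2,30,192),velocity=150)
env.move_linear(w(-2,60,262),velocity=180)
env.move_linear(w(60,100,262),velocity=180);st()
snap(6);knob(6,200,232,(300,350,220,300))
```

```text
True
t 12.53 tool [ -2.  -22.7] 191.8 F [1.8 5.8 0.3] w 0.3
t 14.27 tool [60.  99.3] 260.9 F [-0.2  0.5 -0.7] w -0.2
n 257 z [213.6 216.9 220.5] centre loc [ -2.3 -53.1] circle [ -1.8 -53.5] 16.5
```

View pics/side6c.png

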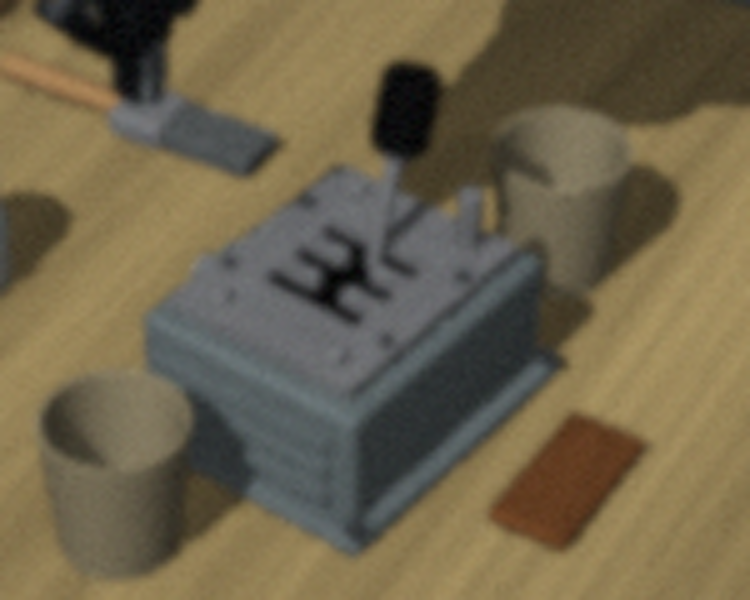

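View pics/top6c.png

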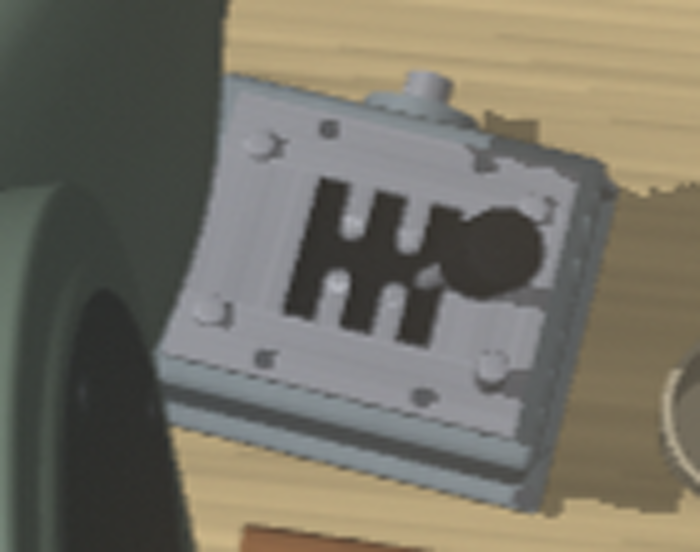

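Run:
```python
from h import *
env.move_linear(w(65,-48,262),velocity=180)
env.move_linear(w(60,-48,190),velocity=120);st()
print(env.move_linear(w(0,-48,188),velocity=40,force_limit=7));st()
print(env.move_linear(w(-30,-48,186),velocity=20,force_limit=7));st()
snap(7)
```

```text
t 16.09 tool [ 60.2 -47.8] 190.6 F [ 0.5 -1.1 -0.5] w -0.4
False
t 17.74 tool [  0.1 -48. ] 187.9 F [ 0.7 -0.5  0.5] w -0.1
True
t 18.74 tool [-20.3 -47.9] 186.7 F [ 4.6  0.3 -1. ] w 0.2
```

View pics/side7c.png

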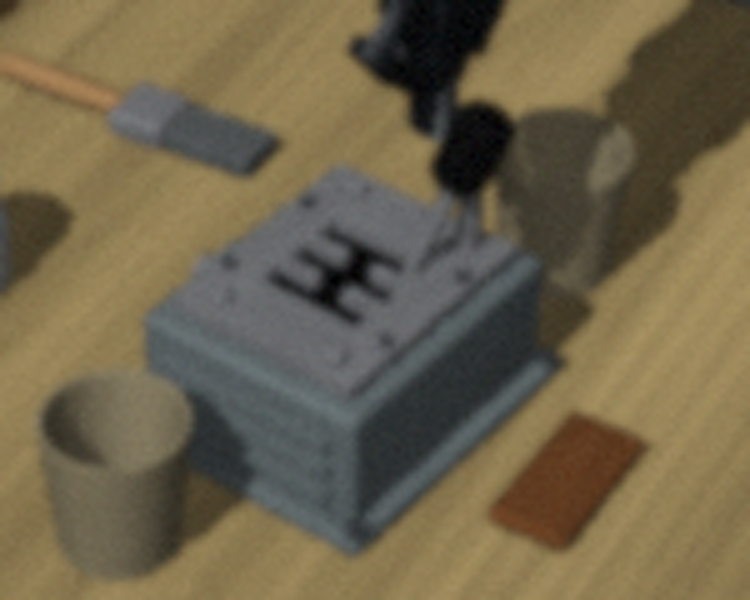

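Run:
```python
from h import *
env.move_linear(w(45,-45,195),velocity=150)
env.move_linear(w(60,-20,265),velocity=180)
env.move_linear(w(60,120,280),velocity=200);st()
snap(8);knob(8,195,232,(300,360,225,310))
cv2.imwrite("pics/full8.png",np.load("pics/top8.npy")[:,:,::-1])
```

```text
t 20.86 tool [ 60.2 118.6] 279.8 F [-0.8 -0.3 -0.2] w 0.2
n 260 z [207.9 211.9 216. ] centre loc [-46.9 -53.1] circle [-46.7 -53.6] 16.5
```

View pics/side8c.png

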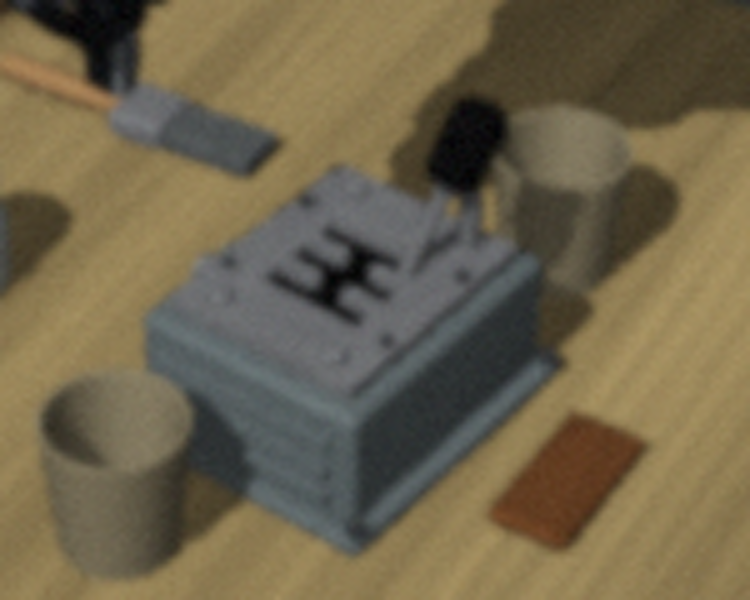

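View pics/full8.png

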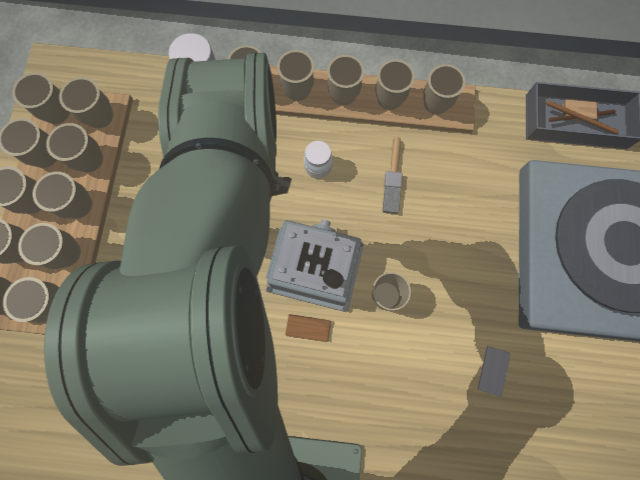

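Run:
```python
from h import *
env.move_linear(w(60,-20,265),velocity=200)
env.move_linear(w(35,-48,188),velocity=150)
env.move_linear(w(-5,-48,187),velocity=100,force_limit=7);st()
print(env.move_linear(w(-30,-48,186),velocity=15,force_limit=10));st()
env.dwell(.3);st()
env.move_linear(w(45,-45,195),velocity=150)
env.move_linear(w(60,-20,265),velocity=180)
env.move_linear(w(60,120,280),velocity=200);st()
snap(9);knob(9,195,232,(300,360,225,310))
cv2.imwrite("pics/sfull9.png",np.load("pics/side9.npy")[:,:,::-1])
```

```text
t 23.08 tool [ -4.4 -47.8] 187.4 F [-0.1 -0.7  0.3] w 0.6
True
t 24.23 tool [-22.4 -47.9] 186.6 F [ 6.9 -1.9  1.2] w 0.2
t 24.53 tool [-22.2 -47.9] 186.6 F [ 5.  -1.8  0.8] w -0.1
t 26.57 tool [ 60.2 118.6] 279.8 F [-0.1 -0.6 -0.5] w 0.3
n 263 z [208.4 212.  215.9] centre loc [-46.2 -52.6] circle [-46.7 -53.6] 16.3
```

View pics/sfull9.png

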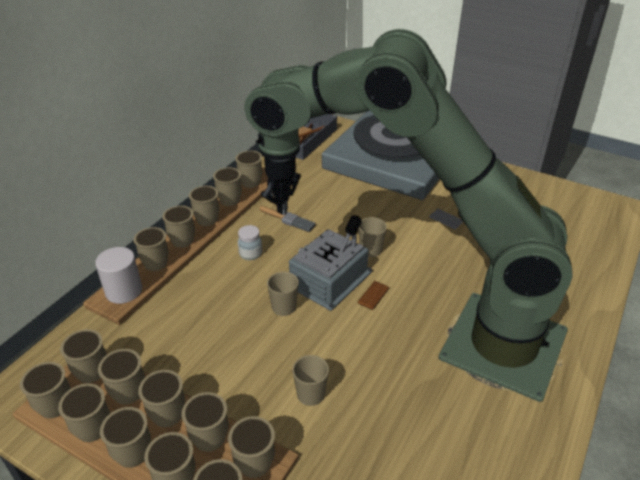

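Run:
```python
from h import *
env.close_job()
```

```text
the job is handed in; nothing more can be done
```

The lever is in the near-right corner slot, the one the tall peg stands beside, and the job is handed in at about 27 s. The peg's top measured 143.5 mm above the bench, against 107–110 mm for the three low plugs.

**What I did:** With closed fingertips I pushed the lever forward to neutral, then right along the neutral channel to its stop. Last I pushed it back toward the robot to the end stop. It went into no other corner slot, and I limited the pushes to a force change of 6–10 N.

**Last checks:**
- **Lever home:** a second push at the end stop left the knob where it was, within measurement error. The knob top measures about 46.5 mm behind and 53 mm right of centre, at height 212 mm. That works out to tilts of about -0.21 to -0.215 fore and -0.24 side, against stops of -0.225 and -0.25.
- **Shortfall:** the remaining 2–3 mm is about the camera calibration error. Firm contact on both pushes says the lever is home.
- **Surroundings:** the cups, jar and tools look unmoved in the last side view, and the hand is well clear of the lever.

**Disagreement:** the side camera read about 4 mm off from the top camera, so I relied on the top camera's depth for positions.

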